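# Set the mason's dividing turntable and lock it

## Task

Push the upright pin on the round turntable dial with a fingertip to turn the dial until the black mark at its edge lines up with the one long line on the scale ring around it. Then push the lock lever's knob clockwise round to its stop, leaving the dial on the line. Leave the stone sitting centred on the dial; do not disturb the tools and stones around.

Things in the scene. Friction and masses are not known exactly. Their poses are not given: they have to be found in the camera images.
- turntable: Fixed dividing turntable on the bench; its grey base plate is 300 (x) by 360 (y) by 20 mm thick, from y = -210 to +150 mm in its own frame. Origin on the dial's axis, at bench height; z is up. The dial's flat top is 50 mm above the bench.
- dial (a joint): Angle of the dial, rad, counter-clockwise seen from above; 0 when its mark points along the turntable's own +x. It turns freely either way (no stop within reach), with friction of 0.15 N m (about 2 N at the pin), and stays where it is left.
- dial_center (a point): Centre of the dial's top face, on its axis. The dial is a pale metal disc of radius 100 mm; the stone stands on its middle.
- index_mark (a point): Outer end of the dial's index mark, 102 mm from the axis, level with the dial's top. The mark is a black radial line, 5 mm wide and 42 mm long, from the dial's edge inwards. It turns with the dial.
- target_line (a point): Inner end of the long scale line, 102 mm from the axis, level with the dial's top: the index mark's end must come here. The line is black, radial, 5 mm wide, 32 mm long, on the flat fixed ring (radius 103 to 140 mm, top flush with the dial's); the ring's other lines are only 11 mm long and 3 mm wide, and none stands within 24 degrees of the long one.
- pin (a point): Top centre of the upright round steel pin on the dial, 18 mm in diameter, 50 mm tall (its top is 100 mm above the bench), 80 mm from the axis and exactly opposite the index mark. It is fixed to the dial.
- lever (a joint): Angle of the lock lever, rad, clockwise seen from above: 0 is open (the arm points along the turntable's own -y), 1.4 is locked, against the stop (the arm points nearly along the turntable's own -x). Friction 0.1 N m (about 1.5 N at the knob); stays where it is left.
- lever_knob (a point): Top centre of the lever's upright black round knob, 20 mm in diameter and 48 mm tall (top 85 mm above the bench), at the end of the lever arm, 65 mm from the pivot. The arm below it is 14 mm wide, its top 47 mm above the bench.
- lever_pivot (a point): Point on the lever's upright pivot axis, 85 mm above the bench; the pivot is on the base plate, 160 mm from the dial's axis along the turntable's own -y.
- stone_center (a point): Centre of the loose limestone boss standing on the dial's middle: 62 by 62 mm square foot, 40 mm tall with a tapered round top, 0.3 kg. It rides round with the dial; leave it centred and do not lift it.
- flat_chisel: Bystander: loose flat steel chisel lying beside the turntable, 200 mm long along its x, 14 mm high. Origin under its middle.
- point_chisel: Bystander: loose pointed steel chisel, 190 mm long along its x, 14 mm high. Origin under its middle.
- rubbing_brick: Bystander: loose rubbing brick, 100 by 50 by 35 mm, near the turntable's far right corner. Origin under its middle.
- mallet: Bystander: round wooden mallet standing on its head, handle up; 112 mm across, 210 mm tall. Origin under its middle.
- square: Bystander: try square lying flat, blade 160 mm, wooden stock 110 mm, 14 mm high. Origin on its underside, in the blade near the stock.
- offcut: Bystander: stepped stone offcut, 70 by 50 by 60 mm. Origin under its middle.
- tin: Bystander: open metal tin, 72 mm across, 85 mm tall. Origin under its middle.
Things that resemble listed ones, but are neither listed nor needed, are in the scene too. Leave any green look-alike of the part that bears stone_center alone.

How it is judged:
By the outcome, as a careful person would: the job done as asked, in the order asked, and still so for the second after the job is handed in, with the robot touching nothing.
It also fails if it takes over 67 s, if anything falls off the work surface, if the arm or the gripper's body presses on something with over 40 N, if the wrist force passes 120 N, or if a joint passes its speed limit or range.

## Robot

A 6-joint arm with a two-finger parallel gripper is mounted at the origin on the work surface. World frame = base frame: x ahead of the robot, y to its left, z up, the work surface at z = 0. Lengths are in m, angles in rad, forces in N, time in s.
With the tool pointing down it reaches from about 0.35 to 0.975 m from the base axis. Payload 4.9 kg.
Tool frame: the origin (TCP) lies between the finger pads; the fingertips stand 14 mm ahead of it and the grasp point (between the pads) lies 5 mm behind it (manip.finger_overhang is the distance from the TCP to the fingertips, in m); z points along the fingers, y is the line along which they close (so a half turn about z gives the same grasp; the last joint's range is limited). The gripper opens to 85 mm and grips with 20 to 120 N. Pads are 22 mm wide; open, the fingers measure 114 mm over their backs; the gripper's body (76 mm by 85 mm) begins 54 mm behind the grasp point. The pads swing forward as they close: fully open they stand 13 mm farther back than shut.
Start: joints at [1.123, 0.053, 1.613, -0, 1.476, -0.119], TCP at [0.202, 0.592, 0.245] pointing down, gripper open.
Joint ranges: [-3.01, 3.01], [-1.01, 2.22], [0.06, 2.58], [-1.02, 4.17], [0.09, 2.62], [-3.14, 3.14]. Speed limits (rad/s): [2.57, 2.57, 3.14, 3.14, 3.14, 3.14].

## Interface

Orientations are given as a unit quaternion [w, x, y, z].
In Python, from plant import manip, grab_frame gives the robot as it stands.
- The arm moves only by the tool servo_tool, never from a script. Its argument "deltas" is a list that holds one entry, the list of rows, each a list of 5 numbers: the opening in per cent of the stroke, from 0 (shut) to 100 (fully open), then the shift along the world's x, y, z in m, then the turn about the world's z in degrees. A call has exactly 8 rows; each row shifts and turns the commanded pose from where the row before left it; what a row does not reach is not made up. A row lasts 1/10 s, in which the tool goes at most 50 mm and 8.59 degrees, less where a joint would pass 70% of its speed; a pose out of reach is approached as far as the arm can. A call is refused whole if a number of a shift passes 0.05 or a number of a turn 8.59, either way. A call with a gripper value outside its range is refused whole. The fingers move at their own pace and stop on an object; the grip force is fixed at half the most. Time passes only in rows, so rows that do not move let the fingers close, or fill a call up. It gives the time, the measured TCP pose, the force, the opening and the grip force at its end, in the units of the state.
- manip.state(): the state, without advancing time (a new reading comes with each control period).
- grab_frame(name): name is "side" or "top" or "wrist"; returns a dict with "pixels" (400x640x3 uint8, red, green, blue), "z_map" (400x640 float32, m along the optical axis (not along the pixel's ray), 0 where there is no reading), "fx", "fy", "cx", "cy" (pixels), "rvec" (rotation vector, rad) and "tvec" (3), from world to camera coordinates, as OpenCV has them; the wrist camera has in their place "T_tool_cam" (4x4, takes a point from camera to tool coordinates, whose origin is the TCP and whose axes are the flange's). Camera axes: x right, y down, z forward; pixel columns grow to the right and rows downward; lengths in m; the calibration is good to about 2 mm. A picture is of the moment at which its call begins: read the wrist's pose just before it.
- manip.job_done(): hands the job in; it is judged then, once.
The state is a dict: "time": time; "joint_pos": joint angles; "joint_vel": joint speeds; "joint_efforts": joint torques, N m; "tool_pos": TCP position; "tool_rot": TCP orientation; "contact_force": force on the tool from outside, world axes, zero at the start; "ft_torque": the same for the moment, N m; "gripper_width": opening from 0.0 (shut) to 1.0 (fully open); "grasp_force": force on a finger pad.
Only numpy, scipy, OpenCV 4.12 (cv2) and the standard library are available. Lean on these libraries where they do the work, as an engineer would, in place of code of your own. Each camera call takes 0.05 s, during which the arm holds its last target. There are 200 camera calls.

## Working session

There is one attempt and no reset: what is moved stays moved. The work goes in short steps, Python scripts to look and compute and a tool call to move; the robot and the scene stay as the last step left them, time stands still between calls to the robot, and variables do not carry over. Pictures are saved under pics/ and viewed, at most 11 in all, crops included, and the job is handed in when it is done.

Besides the shell and the picture viewer there is one more tool, called as name(argument=value, ...) on one line, values as JSON. servo_tool: Moves the arm, as the interface text tells. Its arguments: {"type":"object","properties":{"deltas":{"type":"array"}},"required":["deltas"]}

```bash
mkdir -p pics; ls; python3 - <<'E'
from plant import manip, grab_frame
import cv2,pickle
for n in ("top","side"):
    f=grab_frame(n); pickle.dump(f,open(n+".pkl","wb")); cv2.imwrite(f"pics/{n}.png",f["pixels"][:,:,::-1])
    print(n,f["rvec"],f["tvec"],f["fx"],f["cx"],f["cy"])
s=manip.state();print(s["time"],s["tool_pos"],s["tool_rot"],s["gripper_width"],manip.finger_overhang)
E
```

```text
pics
top [ 2.16871586 -2.1582437   0.10748312] [-0.01263731  0.58134336  1.98765917] 503.8915490994705 312.63214911114807 202.71740399400502
side [ 2.07569848 -0.88559902  0.4507    ] [-0.40420213  0.31930235  0.9178658 ] 390.7159489391135 317.96547808917416 202.60903766970898
0.1 [0.20157508 0.59102613 0.2441576 ] [-2.61020289e-04  1.63668655e-01  9.86514915e-01 -9.08269873e-04] 1.0027033846693334 0.014
```

View pics/top.png

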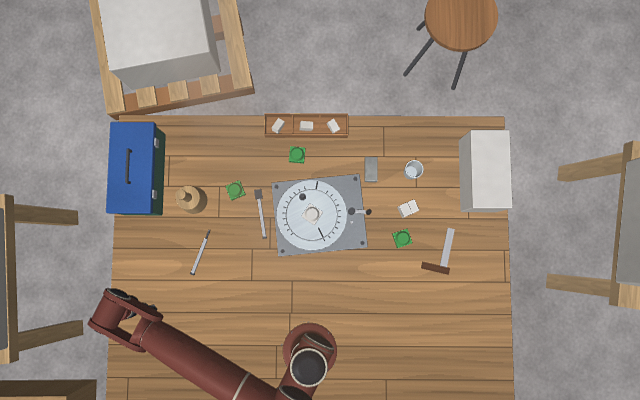

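View pics/side.png

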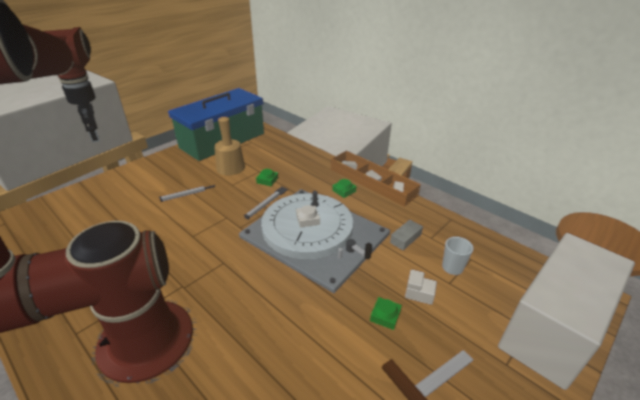

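The top picture shows the dial at about (311,214), the pin at (303,197), the mark near (321,235), the long line near (317,185), the lever pivot at (352,211) and the knob at (368,212). Next I'll measure these.

```bash
cat > h.py <<'E'
import numpy as np,cv2,pickle
def ray(f,uv,z):
    R=cv2.Rodrigues(np.array(f["rvec"],float))[0];t=np.array(f["tvec"],float).ravel()
    uv=np.atleast_2d(np.array(uv,float))
    d=np.c_[(uv[:,0]-f["cx"])/f["fx"],(uv[:,1]-f["cy"])/f["fy"],np.ones(len(uv))]@R
    c=-R.T@t
    return c+d*((z-c[2])/d[:,2])[:,None]
def proj(f,P):
    K=np.array([[f["fx"],0,f["cx"]],[0,f["fy"],f["cy"]],[0,0,1]])
    return cv2.projectPoints(np.atleast_2d(np.array(P,float)),np.array(f["rvec"],float),np.array(f["tvec"],float),K,None)[0][:,0]
E
python3 - <<'E'
from h import *
f=pickle.load(open("top.pkl","rb"))
for n,uv,z in [("dial",(311,214),.05),("pin",(303,197),.1),("mark",(321,235),.05),("line",(317,185),.05),("pivot",(352,211),.085),("knob",(368,212),.085)]: print(n,ray(f,uv,z)[0].round(3))
p=f["pixels"][165:265,260:380]
cv2.imwrite("pics/topc.png",cv2.resize(p,None,fx=6,fy=6,interpolation=cv2.INTER_CUBIC)[:,:,::-1])
# ring: light pixels
hsv=cv2.cvtColor(f["pixels"],cv2.COLOR_RGB2HSV)
m=((hsv[...,2]>190)&(hsv[...,1]<40)).astype(np.uint8);m[:165]=0;m[265:]=0;m[:,:260]=0;m[:,380:]=0
m=cv2.morphologyEx(m,cv2.MORPH_CLOSE,np.ones((7,7)))
c=max(cv2.findContours(m,0,2)[0],key=cv2.contourArea);h=cv2.convexHull(c)
print(cv2.contourArea(c),cv2.fitEllipse(h))
w=ray(f,h[:,0],.05)[:,:2];print(cv2.fitEllipse(w.astype(np.float32)))
g=p.astype(int).max(2);ys,xs=np.where(g<70);n,l,st,ce=cv2.connectedComponentsWithStats((g<80).astype(np.uint8))
for s,cc in zip(st[1:],ce[1:]):
    if s[4]>3: print(s,(cc+[260,165]).round(1))
E
```

```text
dial [ 0.534 -0.004  0.05 ]
pin [0.596 0.027 0.1  ]
mark [ 0.452 -0.044  0.05 ]
line [ 0.65  -0.027  0.05 ]
pivot [ 0.544 -0.163  0.085]
knob [ 0.54  -0.226  0.085]
3750.5 ((312.57147216796875, 214.910400390625), (68.49935913085938, 74.0015869140625), 98.59815979003906)
((0.5318171977996826, -0.009871140122413635), (0.27192893624305725, 0.2928592264652252), 170.7728729248047)
[56 20  1  4  4] [316.  186.5]
[40 30  6  5 15] [302.8 197.4]
[106  44   5   6  21] [368.  211.6]
[59 64  4  8  8] [320.5 232.5]
```

View pics/topc.png

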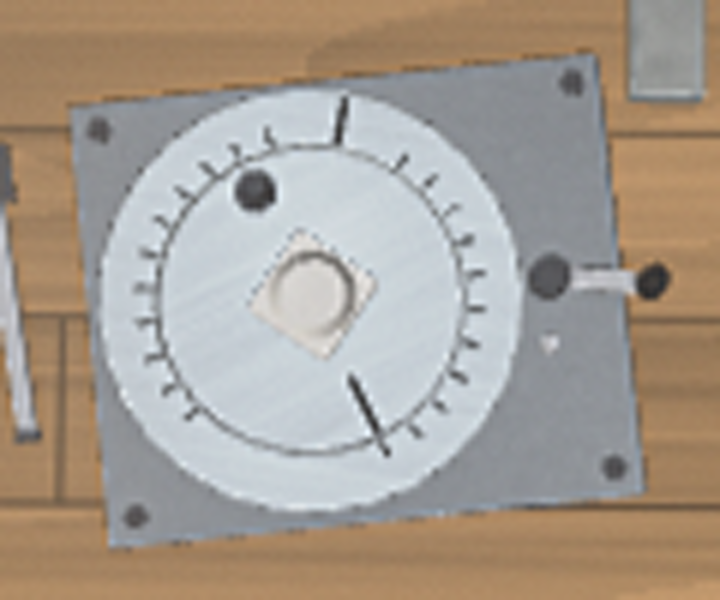

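The cropped view shows the mark's end at crop (388,455), the long line's inner end at (340,145), the pin at (255,190), the pivot at (548,277) and the knob at (652,281). The turn to the line is about +143° counter-clockwise, with the pin going round the clear left side. I'll move above the dial, shut the gripper and measure with the wrist camera.

servo_tool(deltas=[[[0, 0.02, -0.037, 0.006, -8.5], [0, 0.02, -0.037, 0.006, -8.5], [0, 0.02, -0.037, 0.006, -8.5], [0, 0.02, -0.037, 0.006, -8.5], [0, 0.02, -0.037, 0.006, -8.5], [0, 0.02, -0.037, 0.006, -8.5], [0, 0.02, -0.037, 0.006, -8.5], [0, 0.02, -0.037, 0.006, -8.5]]])

```text
time: 0.9
tool_pos: [0.362, 0.2939, 0.2931]
tool_rot: [-0.0, 0.689, 0.724, -0.0]
contact_force: [1.0, 0.7, 0.1]
gripper_width: 0.0
grasp_force: 0.0
```

servo_tool(deltas=[[[0, 0.02, -0.037, 0.006, -8.5], [0, 0.02, -0.037, 0.006, -8.5], [0, 0.02, -0.037, 0.006, -8.5], [0, 0.02, -0.037, 0.006, -8.5], [0, 0.02, -0.037, 0.006, -8.5], [0, 0.02, -0.037, 0.006, -8.5], [0, 0.02, -0.037, 0.006, -8.5], [0, 0, 0, 0, 0]]])

```text
time: 1.7
tool_pos: [0.5032, 0.0328, 0.3354]
tool_rot: [0.001, 0.958, 0.286, -0.0]
contact_force: [-1.0, 0.5, 0.3]
gripper_width: -0.003
grasp_force: 0.0
```

```bash
cat >> h.py <<'E'
from scipy.spatial.transform import Rotation as Ro
def wrist(name):
    from plant import manip, grab_frame
    s=manip.state();f=grab_frame("wrist");f=dict(f)
    T=np.eye(4);q=s["tool_rot"];T[:3,:3]=Ro.from_quat([q[1],q[2],q[3],q[0]]).as_matrix();T[:3,3]=s["tool_pos"]
    C=np.linalg.inv(T@np.array(f["T_tool_cam"]));f["rvec"]=cv2.Rodrigues(C[:3,:3])[0].ravel();f["tvec"]=C[:3,3]
    pickle.dump(f,open(name+".pkl","wb"));cv2.imwrite(f"pics/{name}.png",f["pixels"][:,:,::-1])
    print("t",s["time"],"tcp",np.round(s["tool_pos"],4),"yawy",np.degrees(np.arctan2(T[1,1],T[0,1])).round(1),"F",np.round(s["contact_force"],1),"w",s["gripper_width"],"j6",s["joint_pos"][5])
    return f
E
python3 - <<'E'
from h import *
f=wrist("w1");print(f["fx"],f["T_tool_cam"])
E
```

```text
t 1.7 tcp [0.5032 0.0328 0.3354] yawy -56.8 F [-1.   0.5  0.3] w -0.00257554298382286 j6 0.9087572369115393
279.22149417559706 [[-4.98319657e-04 -9.60103493e-01 -2.79644479e-01  7.18080005e-02]
 [ 9.99999845e-01 -4.08923465e-04 -3.78018308e-04  6.17784959e-04]
 [ 2.48583509e-04 -2.79644624e-01  9.60103548e-01 -1.28071051e-01]
 [ 0.00000000e+00  0.00000000e+00  0.00000000e+00  1.00000000e+00]]
```

View pics/w1.png

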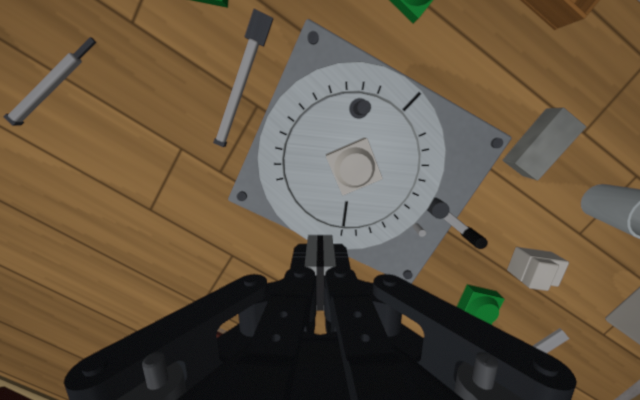

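The wrist view shows the dial centred at about (352,158), the pin at (360,107), the long line at (411,101), the mark at (346,213), the pivot at (438,208) and the knob at (478,238).

```bash
cat >> h.py <<'E'
from scipy.optimize import least_squares
def center(f,guess):
    # pale disc outer edge (r=0.14, z=.05): steepest brightness fall along radial samples
    g=cv2.cvtColor(f["pixels"],cv2.COLOR_RGB2GRAY).astype(np.float32);c=np.array(guess,float)
    for _ in range(4):
        a=np.radians(np.arange(0,360,2));r=np.arange(.125,.155,.0005)
        P=np.stack([c[0]+np.cos(a)[:,None]*r,c[1]+np.sin(a)[:,None]*r,np.full((len(a),len(r)),.05)],-1)
        uv=proj(f,P.reshape(-1,3)).astype(np.float32).reshape(len(a),len(r),2)
        v=cv2.GaussianBlur(cv2.remap(g,uv[...,0],uv[...,1],1),(7,1),0);d=np.diff(v,axis=1)
        k=d.argmin(1);ok=(d.min(1)<-1)&(uv[:,:,1].max(1)<235)
        e=P[np.arange(len(a)),k][ok,:2]
        s=least_squares(lambda x:np.hypot(*(e-x[:2]).T)-x[2],[*c,.14],loss="soft_l1",f_scale=.001);c=s.x[:2]
    return c,s.x[2],ok.sum()
def darkang(f,c,r0,r1,lo,hi,z=.05):
    g=cv2.cvtColor(f["pixels"],cv2.COLOR_RGB2GRAY).astype(np.float32)
    a=np.arange(lo,hi,.1);A=np.radians(a);r=np.linspace(r0,r1,25)
    P=np.stack([c[0]+np.cos(A)[:,None]*r,c[1]+np.sin(A)[:,None]*r,np.full((len(a),len(r)),z)],-1)
    uv=proj(f,P.reshape(-1,3)).astype(np.float32).reshape(len(a),len(r),2)
    v=cv2.remap(g,uv[...,0],uv[...,1],1).mean(1);w=np.clip(np.median(v)-20-v,0,None)
    k=w.argmax();m=abs(a-a[k])<4
    return (a*w)[m].sum()/w[m].sum(),w.max()
def blob(f,xy,z,rad,thr=70):
    g=f["pixels"].max(2);u=proj(f,[[*xy,z]])[0]
    m=(g<thr).astype(np.uint8);k=np.zeros_like(m);cv2.circle(k,tuple(int(x) for x in u.round()),rad,1,-1)
    n,l,st,ce=cv2.connectedComponentsWithStats(m*k);i=1+st[1:,4].argmax();return ce[i],st[i],ray(f,ce[i],z)[0]
E
python3 - <<'E'
from h import *
f=pickle.load(open("w1.pkl","rb"));t=pickle.load(open("top.pkl","rb"))
c,r,n=center(f,(.533,-.006));print("c",c,r,n)
print("mark",darkang(f,c,.064,.098,-175,-130),"line",darkang(f,c,.116,.133,-35,15))
print("top cam",center(t,(.533,-.006)))
for n,uv,z in [("pin",(360,103),.1),("pivot",(438,207),.085),("knob",(480,240),.085)]: print(n,ray(f,uv,z)[0].round(4))
print(blob(f,(.60,.03),.1,14));print(blob(f,(.54,-.226),.085,16))
R=ray(t,[(408,209),(402,239),(297,154),(235,189)],.04);print(R.round(3))
E
```

```text
c [ 0.53337227 -0.00378066] 0.13837017293381648 138
mark (np.float64(-152.36341345126942), np.float32(90.647705)) line (np.float64(-9.531408900060462), np.float32(95.495804))
top cam (array([ 0.53296447, -0.00479106]), np.float64(0.13864496366500434), np.int64(122))
pin [0.6052 0.0393 0.1   ]
pivot [ 0.5535 -0.1365  0.085 ]
knob [ 0.5479 -0.2215  0.085 ]
(array([359.71691176, 107.91544118]), array([351,  99,  19,  19, 272], dtype=int32), array([0.60029048, 0.03629218, 0.1       ]))
(array([476.75319149, 239.8212766 ]), array([466, 231,  21,  18, 235], dtype=int32), array([ 0.54552701, -0.21730962,  0.085     ]))
[[ 0.557 -0.389  0.04 ]
 [ 0.438 -0.364  0.04 ]
 [ 0.778  0.054  0.04 ]
 [ 0.634  0.301  0.04 ]]
```

servo_tool(deltas=[[[0, 0.037, -0.009, -0.02, -1.5], [0, 0.037, -0.009, -0.02, -1.5], [0, 0.037, -0.008, -0.03, -1.5], [0, 0, 0, -0.045, -1.1], [0, 0, 0, -0.045, 0], [0, 0, 0, -0.045, 0], [0, 0, 0, -0.036, 0], [0, 0, 0, 0, 0]]])

```text
time: 2.55
tool_pos: [0.6076, 0.0123, 0.0874]
tool_rot: [-0.002, 0.97, 0.244, -0.006]
contact_force: [-0.5, 0.9, -0.7]
gripper_width: -0.003
grasp_force: 0.0
```

```bash
python3 - <<'E'
from h import *
f=wrist("w2")
c=np.array([.533,-.004]);p=np.array([.6143,.0068])
for d in np.r_[np.arange(7.6,154,8.0),151.6]:
    q=c+.082*np.array([np.cos(np.radians(d)),np.sin(np.radians(d))]);print(round(d,1),q.round(4),(q-p).round(4));p=q
E
```

```text
t 2.55 tcp [0.6076 0.0123 0.0874] yawy -61.8 F [-0.5  0.9 -0.7] w -0.0034936315741375926 j6 0.9763147989793189
7.6 [0.6143 0.0068] [-0.  0.]
15.6 [0.612  0.0181] [-0.0023  0.0112]
23.6 [0.6081 0.0288] [-0.0038  0.0108]
31.6 [0.6028 0.039 ] [-0.0053  0.0101]
39.6 [0.5962 0.0483] [-0.0067  0.0093]
47.6 [0.5883 0.0566] [-0.0079  0.0083]
55.6 [0.5793 0.0637] [-0.009   0.0071]
63.6 [0.5695 0.0694] [-0.0099  0.0058]
71.6 [0.5589 0.0738] [-0.0106  0.0044]
79.6 [0.5478 0.0767] [-0.0111  0.0028]
87.6 [0.5364 0.0779] [-0.0114  0.0013]
95.6 [0.525  0.0776] [-0.0114 -0.0003]
103.6 [0.5137 0.0757] [-0.0113 -0.0019]
111.6 [0.5028 0.0722] [-0.0109 -0.0035]
119.6 [0.4925 0.0673] [-0.0103 -0.0049]
127.6 [0.483 0.061] [-0.0095 -0.0063]
135.6 [0.4744 0.0534] [-0.0086 -0.0076]
143.6 [0.467  0.0447] [-0.0074 -0.0087]
151.6 [0.4609 0.035 ] [-0.0061 -0.0097]
151.6 [0.4609 0.035 ] [0. 0.]
```

View pics/w2.png

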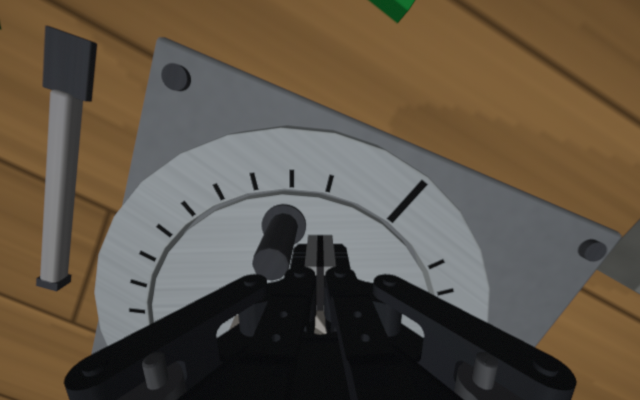

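The wrist view shows the pin (top at (271,263), foot at (285,222)) just left of the shut fingertips at (320,240), and nothing touching. I'll start sweeping along the arc.

servo_tool(deltas=[[[0, 0.005, 0.005, 0.005, 0], [0, -0.004, 0.011, 0, 8], [0, -0.005, 0.01, 0, 8], [0, -0.007, 0.009, 0, 8], [0, -0.008, 0.008, 0, 8], [0, -0.009, 0.007, 0, 8], [0, -0.01, 0.006, 0, 8], [0, -0.0105, 0.0045, 0, 8]]])

```text
time: 3.4
tool_pos: [0.5684, 0.0726, 0.1051]
tool_rot: [0.003, 0.741, 0.672, 0.005]
contact_force: [3.8, 2.8, 1.1]
gripper_width: -0.002
grasp_force: 1.8
```

```bash
python3 - <<'E'
from h import *
f=wrist("w3");c=np.array([.533,-.004])
print("mark top?",)
from plant import grab_frame
t=grab_frame("top");print("mark",darkang(t,c,.064,.098,-150,-60))
E
```

```text
t 3.4 tcp [0.5684 0.0726 0.1051] yawy -5.6 F [3.8 2.8 1.1] w -0.0021934427420924243 j6 0.09279375768993986
mark top?
mark (np.float64(-98.41173587211773), np.float32(96.36925))
```

View pics/w3.png

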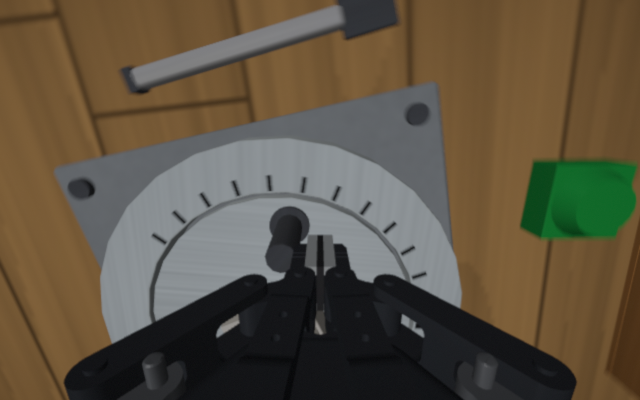

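The pin, with its top at (282,255), sits against the fingers and the dial has turned about 54°. I'll continue along the arc, a little lower.

servo_tool(deltas=[[[0, -0.011, 0.003, -0.004, 8], [0, -0.0115, 0.0025, -0.004, 8], [0, -0.0115, 0.001, -0.002, 8], [0, -0.0115, -0.0005, 0, 8], [0, -0.0115, -0.0025, 0, 8], [0, -0.011, -0.004, 0, 8], [0, -0.0105, -0.0055, 0, 8], [0, -0.0095, -0.0065, 0, 8]]])

```text
time: 4.3
tool_pos: [0.4787, 0.0587, 0.0924]
tool_rot: [0.003, 0.274, 0.962, 0.001]
contact_force: [2.2, 1.1, 0.7]
gripper_width: -0.004
grasp_force: 1.2
```

```bash
python3 - <<'E'
from h import *
f=wrist("w4");c=np.array([.533,-.004])
from plant import grab_frame
t=grab_frame("top");print("mark",darkang(t,c,.064,.098,-70,0))
s=manip.state() if 0 else None
E
```

```text
t 4.3 tcp [0.4787 0.0587 0.0924] yawy 58.2 F [2.2 1.1 0.7] w -0.004440105233851425 j6 -1.049397290825017
mark (np.float64(-32.37860795531152), np.float32(97.375305))
```

servo_tool(deltas=[[[0, -0.0045, -0.004, 0, 4], [0, -0.004, -0.0045, 0, 4], [0, -0.0035, -0.0045, 0, 4], [0, -0.0035, -0.005, 0, 4], [0, 0, 0, 0, 0], [0, 0, 0, 0, 0], [0, 0, 0, 0, 0], [0, 0, 0, 0, 0]]])

```text
time: 5.2
tool_pos: [0.461, 0.0406, 0.0893]
tool_rot: [-0.0, 0.139, 0.99, -0.0]
contact_force: [-0.6, -0.7, 0.4]
gripper_width: 0.002
grasp_force: 0.0
```

```bash
python3 - <<'E'
from h import *
f=wrist("w5");c=np.array([.533,-.004])
from plant import grab_frame
t=grab_frame("top");c2,r,n=center(t,c);print(c2,r,n)
for k in (c,c2): print("mark",darkang(t,k,.064,.098,-50,15),"line",darkang(t,k,.116,.133,-25,10))
E
```

```text
t 5.2 tcp [0.461  0.0406 0.0893] yawy 74.0 F [-0.6 -0.7  0.4] w 0.001859266910587978 j6 -1.3643849116710907
[ 0.53318915 -0.00489023] 0.13858690196985443 122
mark (np.float64(-17.242958068306653), np.float32(96.75006)) line (np.float64(-9.789077623671078), np.float32(95.74337))
mark (np.float64(-16.663435434480565), np.float32(95.7395)) line (np.float64(-9.397973609601554), np.float32(95.04081))
```

servo_tool(deltas=[[[0, -0.001, -0.002, 0, 1.5], [0, -0.001, -0.002, 0, 1.5], [0, -0.001, -0.002, 0, 1.5], [0, -0.001, -0.002, 0, 1.5], [0, 0, 0, 0, 0], [0, 0, 0, 0, 0], [0, 0, 0, 0, 0], [0, 0, 0, 0, 0]]])

```text
time: 6.1
tool_pos: [0.4567, 0.0326, 0.0892]
tool_rot: [-0.0, 0.087, 0.996, 0.0]
contact_force: [-1.2, 1.2, -0.8]
gripper_width: 0.004
grasp_force: 0.6
```

```bash
cat > m.py <<'E'
from h import *
from plant import manip,grab_frame
c=np.array([.533,-.0045]);s=manip.state();print(s["time"],np.round(s["tool_pos"],4),np.round(s["contact_force"],1))
t=grab_frame("top");a=darkang(t,c,.064,.096,-30,15)[0];b=darkang(t,c,.116,.133,-25,10)[0];print("mark",a,"line",b,"togo",b-a)
E
python3 m.py
```

```text
6.1 [0.4567 0.0326 0.0892] [-1.2  1.2 -0.8]
mark -11.085757730292684 line -9.558668812870827 togo 1.5270889174218567
```

servo_tool(deltas=[[[0, -0.0005, -0.001, 0, 0.5], [0, -0.0005, -0.001, 0, 0.5], [0, 0, 0, 0, 0], [0, 0, 0, 0, 0], [0, 0, 0, 0, 0], [0, 0, 0, 0, 0], [0, 0, 0, 0, 0], [0, 0, 0, 0, 0]]])

```text
time: 6.95
tool_pos: [0.4558, 0.0304, 0.0893]
tool_rot: [0.0, 0.078, 0.997, -0.0]
contact_force: [-0.1, 0.6, 0.0]
gripper_width: -0.0
grasp_force: 0.4
```

```bash
python3 m.py
```

```text
6.95 [0.4558 0.0304 0.0893] [-0.1  0.6  0. ]
mark -9.389072881516523 line -9.552279059232875 togo -0.16320617771635249
```

The dial reads within about 0.2° of the line. I'll back off, lift and take a wrist picture of the line and the lever.

servo_tool(deltas=[[[0, 0.005, 0.011, 0, 0], [0, 0.005, 0.011, 0.005, 0], [0, 0, 0, 0.035, 0], [0, 0, 0, 0.04, -6], [0, 0.01, 0, 0.04, -8.5], [0, 0.02, 0, 0.04, -8.5], [0, 0.02, 0, 0.04, -8.5], [0, 0.02, 0, 0.03, -8.5]]])

```text
time: 7.8
tool_pos: [0.5375, 0.0535, 0.3234]
tool_rot: [0.002, 0.417, 0.909, 0.001]
contact_force: [0.2, -0.5, 0.4]
gripper_width: 0.002
grasp_force: 0.0
```

servo_tool(deltas=[[[0, 0.015, -0.01, 0.01, -8.5], [0, 0, -0.01, 0, -8.5], [0, 0, 0, 0, -8.5], [0, 0, 0, 0, -8.5], [0, 0, 0, 0, -3], [0, 0, 0, 0, 0], [0, 0, 0, 0, 0], [0, 0, 0, 0, 0]]])

```text
time: 8.6
tool_pos: [0.551, 0.0329, 0.3295]
tool_rot: [0.0, 0.681, 0.732, 0.0]
contact_force: [-0.3, -0.5, 0.7]
gripper_width: 0.001
grasp_force: 0.0
```

```bash
python3 m.py; python3 - <<'E'
from h import *
f=wrist("w6");c,r,n=center(f,(.533,-.004));print(c,r,n)
for k in (c,np.array([.533,-.0042])):print("mark",darkang(f,k,.064,.098,-30,15)[0],"line",darkang(f,k,.116,.133,-25,10)[0])
print(blob(f,(.546,-.22),.085,16))
E
```

```text
8.6 [0.551  0.0329 0.3295] [-0.3 -0.5  0.7]
mark -18.677353809022563 line 2.944607544802018 togo 21.62196135382458
t 8.65 tcp [0.5509 0.0328 0.3294] yawy 4.1 F [ 0.4 -0.1  0.5] w 0.0026110815593278183 j6 -0.14723144586020462
[ 0.53342197 -0.00421003] 0.13838233427799237 117
mark -9.369929295426731 line -9.572828356737364
mark -9.327433424416657 line -9.54547200477335
(array([303.26504298, 327.16905444]), array([289, 311,  30,  33, 698], dtype=int32), array([ 0.54353092, -0.22056157,  0.085     ]))
```

View pics/w6.png

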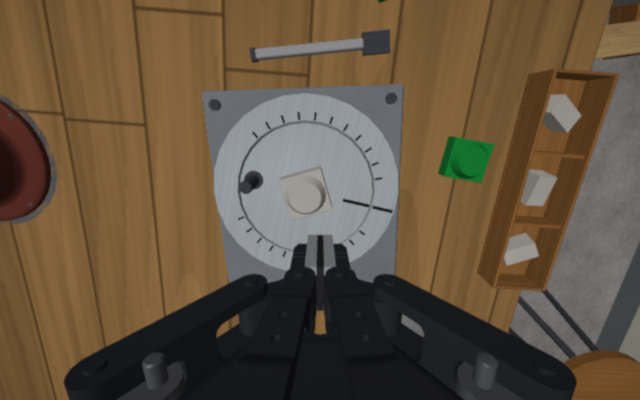

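The mark at (345,200)–(362,204) runs straight on into the long line at (375,206)–(390,211), and they differ by 0.2°. The stone is centred. Next is the lever: I'll move over it and look.

servo_tool(deltas=[[[0, 0.005, -0.04, 0, 0], [0, 0.005, -0.04, 0, 0], [0, 0.005, -0.04, 0, 0], [0, 0.005, -0.04, 0, 0], [0, 0.005, -0.04, -0.01, 0], [0, 0.005, -0.04, -0.02, 0], [0, 0.005, -0.04, -0.02, 0], [0, 0, 0, 0, 0]]])

```text
time: 9.5
tool_pos: [0.5841, -0.251, 0.2746]
tool_rot: [-0.003, 0.683, 0.73, -0.001]
contact_force: [-0.6, 0.2, -0.6]
gripper_width: 0.002
grasp_force: 0.0
```

```bash
python3 - <<'E'
from h import *
f=pickle.load(open("w6.pkl","rb"));a,b=ray(f,[(215,104),(391,98)],.024);d=b-a;print("bolts yaw",np.degrees(np.arctan2(d[1],d[0])))
f=wrist("w7")
print(blob(f,(.546,-.222),.085,25))
E
```

```text
bolts yaw 5.937305591299702
t 9.5 tcp [ 0.5841 -0.251   0.2746] yawy 3.8 F [-0.6  0.2 -0.6] w 0.0019247002020350225 j6 -0.588350463455682
(array([288.7189781 , 157.67518248]), array([280, 149,  19,  19, 274], dtype=int32), array([ 0.54688487, -0.22582928,  0.085     ]))
```

View pics/w7.png

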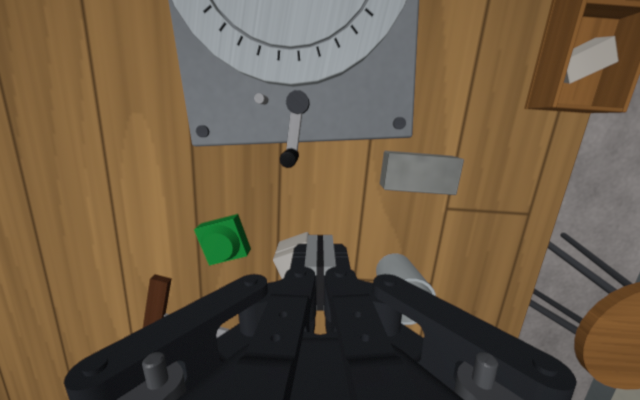

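The knob's top is at (289,157), the pivot at (298,102), the stop peg at (260,99) and the brick at (420,172), clear of the spot. I'll come down on the far (+x) side of the knob.

servo_tool(deltas=[[[0, -0.002, 0.012, -0.03, -2], [0, -0.002, 0.012, -0.04, -2], [0, 0, 0, -0.04, -2], [0, 0, 0, -0.04, 0], [0, 0, 0, -0.03, 0], [0, 0, 0, -0.016, 0], [0, 0, 0, 0, 0], [0, 0, 0, 0, 0]]])

```text
time: 10.35
tool_pos: [0.583, -0.2236, 0.0852]
tool_rot: [0.001, 0.719, 0.695, 0.0]
contact_force: [0.5, -0.3, 0.5]
gripper_width: -0.001
grasp_force: 0.0
```

```bash
python3 - <<'E'
from h import *
f=wrist("w8")
p=np.array([.5495,-.1635]);q0=np.array([.579,-.227])
for d in np.arange(-73,-147,-8.):
    q=p+.068*np.array([np.cos(np.radians(d)),np.sin(np.radians(d))]);print(d,q.round(4),(q-q0).round(4));q0=q
E
```

```text
t 10.35 tcp [ 0.583  -0.2236  0.0852] yawy -1.9 F [ 0.5 -0.3  0.5] w -0.0007778446699660317 j6 -0.4521617766956375
-73.0 [ 0.5694 -0.2285] [-0.0096 -0.0015]
-81.0 [ 0.5601 -0.2307] [-0.0092 -0.0021]
-89.0 [ 0.5507 -0.2315] [-0.0095 -0.0008]
-97.0 [ 0.5412 -0.231 ] [-0.0095  0.0005]
-105.0 [ 0.5319 -0.2292] [-0.0093  0.0018]
-113.0 [ 0.5229 -0.2261] [-0.009   0.0031]
-121.0 [ 0.5145 -0.2218] [-0.0085  0.0043]
-129.0 [ 0.5067 -0.2163] [-0.0078  0.0054]
-137.0 [ 0.4998 -0.2099] [-0.0069  0.0065]
-145.0 [ 0.4938 -0.2025] [-0.006   0.0074]
```

View pics/w8.png

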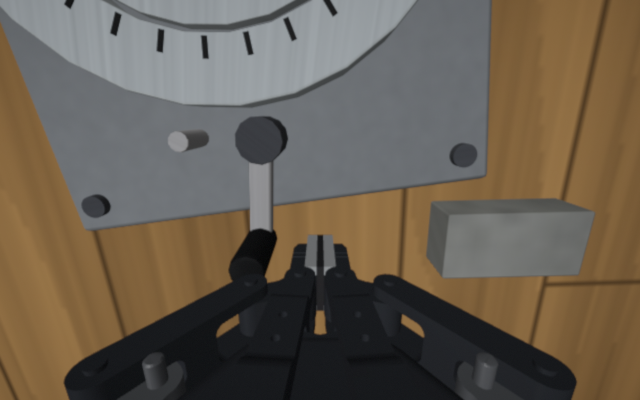

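The picture shows the fingertips at (320,240), to the right of the knob (250,255) and not touching it. I'll push round the arc.

servo_tool(deltas=[[[0, -0.014, -0.005, -0.006, 0], [0, -0.009, -0.002, 0, -8], [0, -0.0095, -0.001, 0, -8], [0, -0.0095, 0.0005, 0, -8], [0, -0.0095, 0.002, 0, -8], [0, -0.009, 0.003, 0, -8], [0, -0.0085, 0.0045, 0, -8], [0, 0, 0, 0, 0]]])

```text
time: 11.2
tool_pos: [0.5138, -0.2222, 0.08]
tool_rot: [0.002, 0.939, 0.343, 0.001]
contact_force: [0.5, 1.0, -0.1]
gripper_width: 0.003
grasp_force: 0.0
```

```bash
python3 - <<'E'
from h import *
f=wrist("w9")
E
```

```text
t 11.2 tcp [ 0.5138 -0.2222  0.08  ] yawy -49.9 F [ 0.5  1.  -0.1] w 0.0026691353809899666 j6 0.33040413412949354
```

View pics/w9.png

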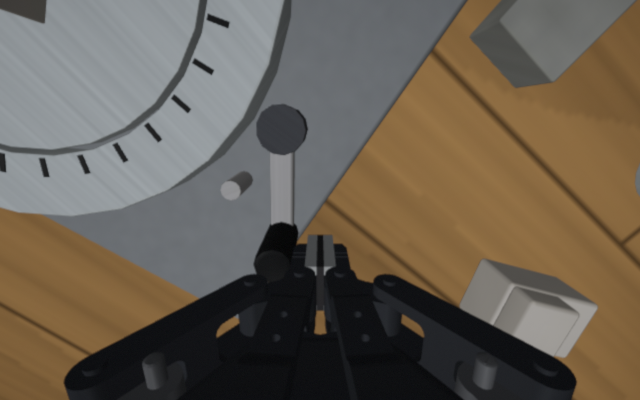

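The fingertips press against the knob at (277,250), and the arm is near the stop peg at (236,187), with about 24° to go. I'll continue gently.

servo_tool(deltas=[[[0, -0.004, 0.0025, 0, -4], [0, -0.004, 0.003, 0, -4], [0, -0.0035, 0.003, 0, -4], [0, -0.0035, 0.0035, 0, -4], [0, -0.003, 0.0035, 0, -4], [0, -0.002, 0.0025, 0, -2], [0, 0, 0, 0, 0], [0, 0, 0, 0, 0]]])

```text
time: 12.05
tool_pos: [0.494, -0.2042, 0.0786]
tool_rot: [0.001, 0.987, 0.158, 0.001]
contact_force: [0.7, -1.3, 1.7]
gripper_width: 0.0
grasp_force: 0.8
```

servo_tool(deltas=[[[0, -0.0005, 0.001, 0, -1], [0, -0.0005, 0.001, 0, -1], [0, 0, 0, 0, 0], [0, 0, 0, 0, 0], [0, 0, 0, 0, 0], [0, 0, 0, 0, 0], [0, 0, 0, 0, 0], [0, 0, 0, 0, 0]]])

```text
time: 12.85
tool_pos: [0.4934, -0.204, 0.0787]
tool_rot: [0.003, 0.99, 0.14, 0.002]
contact_force: [2.3, -8.0, -0.1]
gripper_width: -0.0
grasp_force: 4.2
```

servo_tool(deltas=[[[0, -0.0005, 0.001, 0, 0], [0, -0.0005, 0.001, 0, 0], [0, 0, 0, 0, 0], [0, 0, 0, 0, 0], [0, 0, 0, 0, 0], [0, 0, 0, 0, 0], [0, 0, 0, 0, 0], [0, 0, 0, 0, 0]]])

```text
time: 13.65
tool_pos: [0.4933, -0.2037, 0.0789]
tool_rot: [0.005, 0.99, 0.14, 0.003]
contact_force: [5.9, -14.7, -3.8]
gripper_width: -0.002
grasp_force: 7.5
```

The force rose to 15 N with no motion, so the lever is at its stop. I'll back off, lift clear and check.

servo_tool(deltas=[[[0, 0.002, -0.006, 0, 0], [0, 0.004, -0.012, 0, 0], [0, 0.003, -0.01, 0, 0], [0, 0, 0, 0.02, 0], [0, 0, 0, 0.04, 0], [0, 0, 0, 0.04, 0], [0, 0, 0, 0.04, 0], [0, 0, 0, 0.04, 0]]])

```text
time: 14.45
tool_pos: [0.4995, -0.2276, 0.2585]
tool_rot: [-0.001, 0.99, 0.14, -0.0]
contact_force: [0.3, -0.3, 0.1]
gripper_width: -0.002
grasp_force: 0.0
```

servo_tool(deltas=[[[0, -0.02, -0.02, 0.03, 0], [0, -0.02, -0.02, 0.03, 0], [0, -0.02, -0.02, 0.03, 0], [0, -0.02, -0.02, 0, 0], [0, 0, 0, 0, 0], [0, 0, 0, 0, 0], [0, 0, 0, 0, 0], [0, 0, 0, 0, 0]]])

```text
time: 15.25
tool_pos: [0.4202, -0.3068, 0.3463]
tool_rot: [-0.001, 0.99, 0.14, -0.0]
contact_force: [-0.9, -0.0, 0.3]
gripper_width: -0.001
grasp_force: 0.0
```

```bash
python3 m.py; python3 - <<'E'
from h import *
f=wrist("w10");c,r,n=center(f,(.533,-.004));print(c,r,n)
print("mark",darkang(f,c,.064,.098,-30,15)[0],"line",darkang(f,c,.116,.133,-25,10)[0])
b=blob(f,(.487,-.181),.085,18);print(b);d=b[2][:2]-[.5495,-.1635];print(np.degrees(np.arctan2(d[1],d[0])))
E
```

```text
15.25 [ 0.4202 -0.3068  0.3463] [-0.9 -0.   0.3]
mark -9.385523421914119 line -9.555075840861077 togo -0.16955241894695838
t 15.3 tcp [ 0.4202 -0.3068  0.3465] yawy -73.9 F [0.6 0.  0.5] w 0.00319959886264602 j6 0.5153239386928737
[ 0.53363039 -0.00510394] 0.1387085703500891 103
mark nan line nan
(array([246.67829457,  96.36046512]), array([237,  88,  21,  17, 258], dtype=int32), array([ 0.48810551, -0.18701871,  0.085     ]))
-159.03940516128236h.py:40: RuntimeWarning: invalid value encountered in scalar divide
  return (a*w)[m].sum()/w[m].sum(),w.max()
```

View pics/w10.png

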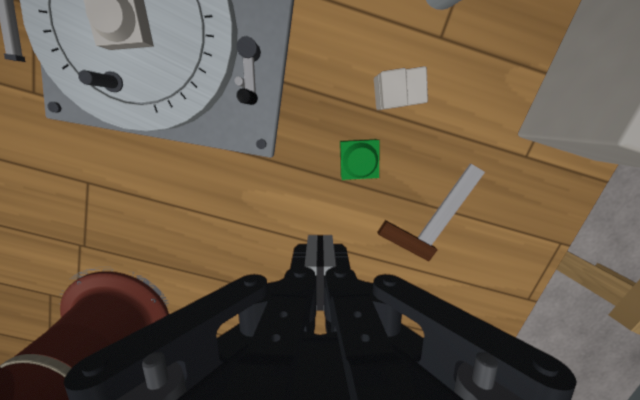

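The lever arm lies against the stop peg at (239,80), the knob is at (247,96), and the dial is still on the line (0.17° off). The bystanders are untouched, so I'm handing in.

```bash
python3 -c "
from plant import manip
print(manip.job_done())"
```

```text
the job is handed in; nothing more can be done
None
```

I turned the dial until its mark was within about 0.2° of the long line, then pushed the lock lever clockwise to its stop; the stone stayed on the dial and the job was handed in at about 15 s.

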